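Latch, tug-test and turn over a vial carrier

ROBOT

A 7-joint arm with a two-finger parallel gripper is mounted at the origin on the work surface. World frame = base frame: x ahead of the robot, y to its left, z up, the work surface at z = 0. Lengths are in m, angles in rad, forces in N, time in s.
With the tool pointing down it reaches from about 0.425 to 0.975 m from the base axis. Payload 16.7 kg.
Tool frame: the origin (TCP) lies between the finger pads, 19 mm behind the fingertips; this is the grasp point; z points along the fingers, y is the line along which they close (so a half turn about z gives the same grasp; the last joint's range is limited). The gripper opens to 85 mm and grips with 20 to 120 N. Pads are 22 mm wide; open, the fingers measure 114 mm over their backs; the gripper's body (76 mm by 85 mm) begins 54 mm behind the grasp point. The pads swing forward as they close: fully open they stand 13 mm farther back than shut.
Start: joints at [0.99, 0.426, 0.074, 1.606, -0.034, 1.111, -0.067], TCP at [0.282, -0.613, 0.25] pointing down, gripper open.
Joint ranges: [-2.85, 2.85], [-0.5, 2.14], [-1.23, 1.37], [0.21, 2.46], [-1.02, 4.16], [0.16, 2.05], [-2.73, 2.73]. Speed limits (rad/s): [1.89, 1.89, 2.39, 2.39, 3.01, 3.01, 3.01].

INTERFACE

Orientations are given as a unit quaternion [w, x, y, z].
In Python, from station import robot, capture, camera_params gives the robot as it stands.
- The arm moves only by the shell command python3 -m inch 'ROWS' [FORCE]. ROWS is a JSON object of lists of equal length, an entry for each row: "slide": the shift along the world's x, y, z as a fraction of full scale, a list of three; "dr": the turn, a rotation vector about the world's x, y, z as a fraction of full scale, a list of three; "jaw": the gripper command: -1 is fully open, 1 is shut, values between are in proportion. A call has 1 to 12 rows; each row is the pose to reach, as a shift and turn from the pose commanded when the call began; what a row does not reach only later rows make up. Full scale, the value 1, is 250 mm for a shift and 2 rad for a turn. A row lasts 1/8 s, in which the tool goes at most 62.5 mm and 10.7 degrees, less where a joint would pass 70% of its speed; a pose out of reach is approached as far as the arm can. A call with a number of a shift or a turn outside -1 to 1 is refused whole. A call with a gripper value outside its range is refused whole. The fingers move at their own pace and stop on an object; FORCE is the grip in N (left out, the last holds). Time passes only in rows, so rows that repeat a pose let the fingers close. It gives the time, the measured TCP pose, the force, the opening and the grip force at its end, in the units of the state.
- robot.get_obs(): the state, without advancing time (a new reading comes with each control period).
- capture(name): name is "scene" or "top" or "wrist"; returns (picture, depth): 400x640x3 uint8, blue, green, red; 400x640 float32, m along the optical axis (not along the pixel's ray), 0 where there is no reading.
- camera_params(name): a dict with "vertical_fov" (degrees; the focal length in pixels is half the picture's height over the tangent of half this angle, whatever the lens; pixels are square), "cx", "cy" (the principal point, pixels), "R" (3x3) and "t" (3): a world point X has camera coordinates R X + t. Camera axes: x right, y down, z forward; pixel columns grow to the right and rows downward; lengths in m; the calibration is good to about 2 mm. A picture is of the moment at which its call begins: read the wrist's pose just before it. camera_params takes no time and is no camera call; for the wrist camera it gives the pose at the moment of the call.
- robot.sign_off(): hands the job in; it is judged then, once.
The state is a dict: "time_s": time; "joints": joint angles; "joint_velocities": joint speeds; "tau": joint torques, N m; "ee_pos": TCP position; "ee_rot": TCP orientation; "wrist_force": force on the tool from outside, world axes, zero at the start; "torque": the same for the moment, N m; "opening": opening from 0.0 (shut) to 1.0 (fully open); "grip_force": force on a finger pad.
Only numpy, scipy, OpenCV 4.12 (cv2) and the standard library are available. Lean on these libraries where they do the work, as an engineer would, in place of code of your own. Each camera call takes 0.05 s, during which the arm holds its last target. There are 200 camera calls.

TASK

Put every vial on the bench cap-up into a cell of the grey carrier, slide the carrier's cover fully shut, and set the carrier down in the cradle of the turn-over stand with both latch bolts slid fully home over its ends. Then take the carrier by its sides and give it a firm upward tug to prove that both bolts hold it, and only after that swing the crank over to its far stop and leave the carrier upside down for the leak check, everything still shut and bolted. Never tip the cradle while a bolt or the cover is open, and leave the beaker and the reagent bottle alone.

Things in the scene. Friction and masses are not known exactly. Their poses are not given: they have to be found in the camera images.
- carrier: Loose grey vial carrier, about 0.28 kg empty: narrow open-topped box 42 (x) x 170 (y) x 68 (z) mm, origin at the centre of its underside, z up. Side walls 3 mm thick. Four open cells in a row along y; low dividers between them (tops 44 mm above the underside); past y = -59 mm a solid block 62.5 mm high. Fits the cradle either way round.
- carrier_grip (a point): Where to pinch the carrier: middle of its length and width, 50 mm above its underside. The two plain flat sides are 42 mm apart (across carrier x); TCP here. Keep fingertips at least 28 mm above the underside: the cradle's side guides reach 20 mm. Lift and tug here. Full, it weighs up to 6 N; a firm tug is 12 to 20 N, and bolted down it gives about 1.5 mm.
- ear_a (a point): Centre of the top of the ear at the carrier's +y end; the -y end has the same. Each ear is 28 mm wide (x), sticks out from y = 85 to 95 mm, underside 40 and top 47 mm above the carrier's underside. In the cradle a bolt slides over each ear.
- cell0 (a point): Centre of the inner floor of a cell, 4 mm above the carrier's underside, at carrier y = +65.5 mm. Each cell is 36 (x) x 33 (y) mm, open at the top, side walls up to 64 mm above this floor. A vial in it stands with its top 57 mm above this floor; let go with its lower part deep in the cell it drops the last 10 to 20 mm unharmed.
- cell1 (a point): The same for the cell at carrier y = +29.5 mm.
- cell2 (a point): The same for the cell at carrier y = -6.5 mm.
- cell3 (a point): The same for the cell at carrier y = -42.5 mm.
- cover (a joint): Flat clear cover (35 x 164 x 3 mm, underside 63 mm above the carrier's underside) in grooves along the carrier's side walls. 0 = fully shut (stop); grows to 0.145 m as it slides out past the carrier's -y end. Starts open (over 0.142, all cells clear). Slides with about 0.7 N of friction, less than it takes to shift the carrier on the bench.
- cover_tab (a point): Centre of the top of the cover's black tab: upright rib 28 (x) x 8 (y) x 14 (z) mm on the cover's -y end, its top 80 mm above the carrier's underside; at carrier y = -79 mm when shut, further out by the opening otherwise. Push it from behind towards carrier +y, or pinch it.
- vial0: Loose closed 20 ml sample vial (two to four are there), 50 g, 57 mm tall: amber glass body 28 mm in diameter up to 40 mm, white screw cap 24 mm in diameter from 43 to 57 mm. Origin at the centre of its underside, z towards the cap. Starts upright on the bench.
- vial1: Loose closed 20 ml sample vial (two to four are there), 50 g, 57 mm tall: amber glass body 28 mm in diameter up to 40 mm, white screw cap 24 mm in diameter from 43 to 57 mm. Origin at the centre of its underside, z towards the cap. Starts upright on the bench.
- vial2: Loose closed 20 ml sample vial (two to four are there), 50 g, 57 mm tall: amber glass body 28 mm in diameter up to 40 mm, white screw cap 24 mm in diameter from 43 to 57 mm. Origin at the centre of its underside, z towards the cap. Starts upright on the bench.
- vial3: Loose closed 20 ml sample vial (two to four are there), 50 g, 57 mm tall: amber glass body 28 mm in diameter up to 40 mm, white screw cap 24 mm in diameter from 43 to 57 mm. Origin at the centre of its underside, z towards the cap. Starts upright on the bench.
- stand: Fixed turn-over stand: grey base plate 150 (x) x 310 (y) x 12 mm, origin at the centre of its underside; aluminium uprights at y = +-136 mm, 94 mm high, carry a level shaft along y, 80 mm above the bench.
- cradle (a joint): Turn of the cradle on the shaft: 0 = upright (stop, so it starts), 3.14 = upside down (stop). Stays where it is left (friction about 0.3 N m). Growing values carry the crank handle from the stand's -x side up over the top to its +x side.
- cradle_seat (a point): Centre of the cradle's floor, where the carrier's underside centre goes; x across, y along the shaft, z up while upright; 36 mm below the shaft. Side guides 47 mm apart (12 mm high, flared to 20 mm); end blocks (37 mm high) leave 3 mm free at each end of the carrier; above these each ear drops into a slot 32 mm wide, 196 mm between the slots' outer walls, 48 mm high.
- bolt_a (a joint): Latch bolt at the cradle's +y end: 0 = drawn back, 0.014 m = fully home (stop), the steel blade then 8 mm over the carrier's ear and 1.5 mm above it. Slides along y towards the carrier, 2 N of friction, stays where left. Starts drawn back (below 0.003).
- bolt_a_knob (a point): Centre of the top of that bolt's black upright knob, 12 mm in diameter, 26 mm tall (blade top 54.5, knob top 80.5 mm above the cradle's floor); 122 mm from the cradle's middle when drawn back, 108 mm when home. Push it from outside towards the carrier, or pinch it.
- bolt_b (a joint): The same latch bolt at the cradle's -y end: 0 = drawn back, 0.014 m = fully home.
- bolt_b_knob (a point): Centre of the top of bolt b's knob, as for bolt a but at the -y end; moves towards +y to go home.
- crank_grip (a point): Middle of the crank handle: black free-spinning sleeve, 16 mm in diameter, 46 mm long along y, 179 mm from the cradle's middle towards the stand's +y, 60 mm from the shaft: level with it on the -x side at cradle 0, straight above at 1.57, level on the +x side at 3.14. Pinch it from above across x and lead it round with the hand pointing down throughout.
- beaker: Glass beaker, 68 mm in diameter, 90 mm tall: not part of the job.
- reagent_bottle: White plastic reagent bottle with a blue cap, 60 mm in diameter, 130 mm tall: not part of the job.
Mind the look-alikes: they are no part of the job. What is shaped like the carrier but yellow is not meant.

How it is judged:
By the outcome, as a careful person would: the job done as asked, in the order asked, and still so for the second after the job is handed in, with the robot touching nothing.
Of vial0, vial1, vial2, vial3 only 2 to 4 are there at a start; the rules pass over those that are not, and their reading is None.
At some moment in a run one of carrier may be knocked a few centimetres aside while the robot is not near it.
It also fails if it takes over 208 s, if anything falls off the work surface, if the arm or the gripper's body presses on something with over 40 N, if the wrist force passes 120 N, or if a joint passes its speed limit or range.

## Working session

There is one attempt and no reset: what is moved stays moved. The work goes in short steps, Python scripts to look and compute and a shell command to move; the robot and the scene stay as the last step left them, time stands still between calls to the robot, and variables do not carry over. Pictures are saved under pics/ and viewed, at most 18 in all, crops included, and the job is handed in when it is done.

```bash
ls; mkdir -p pics; cat > h.py <<'E'
import numpy as np, cv2
from station import robot, capture, camera_params
def K(p):
    f=200/np.tan(np.radians(p["vertical_fov"])/2); return f,p["cx"],p["cy"],np.array(p["R"]),np.array(p["t"])
def ray(p,u,v,z):
    f,cx,cy,R,t=K(p); o=-R.T@t; d=R.T@np.array([(u-cx)/f,(v-cy)/f,1]); return o+d*(z-o[2])/d[2]
def proj(p,X):
    f,cx,cy,R,t=K(p); c=R@np.array(X)+t; return f*c[0]/c[2]+cx,f*c[1]/c[2]+cy
def cloud(p,D):
    f,cx,cy,R,t=K(p); v,u=np.mgrid[:400,:640]; C=np.stack([(u-cx)/f*D,(v-cy)/f*D,D],-1)-t
    return C@R
def st():
    o=robot.get_obs(); print(round(o["time_s"],2),np.round(o["ee_pos"],4),np.round(o["ee_rot"],3),"F",np.round(o["wrist_force"],1),"op",round(o["opening"],3),"g",o["grip_force"])
E
python3 - <<'E'
from h import *
st()
for n in ("top","scene"):
    p=camera_params(n); im,D=capture(n); cv2.imwrite(f"pics/{n}0.png",im); np.save(n+"0.npy",D)
    print(n,p["vertical_fov"],-np.array(p["R"]).T@np.array(p["t"]))
E
```

```text
pics
0.0 [ 0.2823 -0.6127  0.2493] [-0.001  0.977  0.214 -0.   ] F [-0.7  0.5  0.5] op 1.0 g 0.0
top 54.04531865110071 [ 0.33944004 -0.0272371   1.14404858]
scene 53.90728668187555 [ 1.24669184 -0.03941975  0.7633927 ]
```

View pics/top0.png

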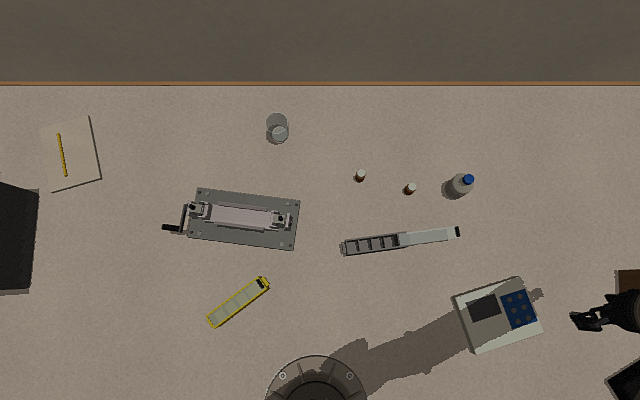

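View pics/scene0.png

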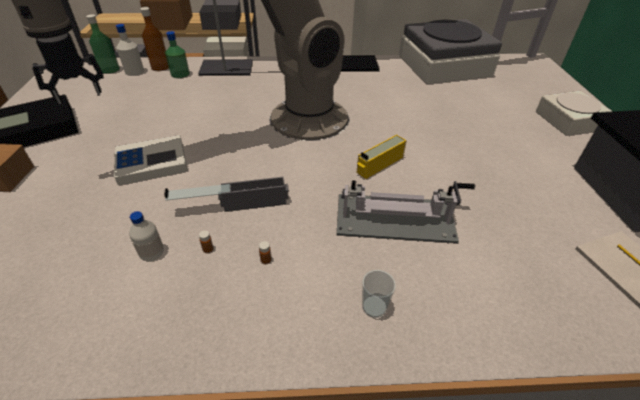

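The top view shows two vials, at (360,176) and (410,188). The grey carrier is at (370,243), with its cover drawn out to a black tab at (457,231). The yellow look-alike at (238,302) isn't meant. The stand is at (243,217) with its crank at (172,228), the beaker is at (277,128), and the bottle is at (460,185). Only two vial-like things are in view; the scene view shows the same two at (206,242) and (265,252).

```bash
python3 - <<'E'
from h import *
p=camera_params("top"); D=np.load("top0.npy"); im=cv2.imread("pics/top0.png"); X=cloud(p,D)
def box(u0,u1,v0,v1,z0,z1):
    m=np.zeros((400,640),bool); m[v0:v1,u0:u1]=1; m&=(X[...,2]>z0)&(X[...,2]<z1); return m
def rect(m,name):
    P=X[m][:,:2].astype(np.float32)*1000; r=cv2.minAreaRect(P); print(name,len(P),np.round(P.mean(0),1),"z",np.round(np.percentile(X[m][:,2],[5,50,95]),3),"rect",np.round(r[0],1),np.round(r[1],1),round(r[2],2))
rect(box(345,375,160,190,.048,.07),"vialA"); rect(box(397,425,175,200,.048,.07),"vialB")
rect(box(330,405,225,262,.055,.08),"carrier box"); rect(box(330,465,220,262,.055,.075),"carrier+cover"); rect(box(450,465,220,242,.072,.1),"tab")
rect(box(180,305,180,255,.005,.016),"base")
rect(box(150,185,215,245,.06,.1),"crank")
rect(box(185,212,190,225,.11,.14),"knobA");rect(box(265,300,200,235,.11,.14),"knobB")
rect(box(205,275,195,240,.04,.05),"floor")
print(X[243,380],X[300,150],X[100,500])
# crops
c=np.hstack([cv2.resize(im[150:270,330:470],(560,480),interpolation=2)]); 
c2=cv2.resize(im[170:260,150:310],(640,360),interpolation=2)
cv2.imwrite("pics/c1.png",c); cv2.imwrite("pics/c2.png",c2)
E
```

```text
vialA 57 [ 643.5 -127.7] z [0.052 0.056 0.059] rect [ 644.3 -127.6] [22.4 20.4] 2.25
vialB 55 [ 603.3 -272.6] z [0.053 0.056 0.059] rect [ 602.8 -272.3] [20.5 22.1] 80.74
carrier box 321 [ 443.8 -179.2] z [0.061 0.066 0.07 ] rect [ 442.1 -164.7] [ 42.5 164.8] 7.51
carrier+cover 993 [ 456.4 -271.1] z [0.062 0.066 0.069] rect [ 451.6 -237.1] [ 42.5 310.9] 7.51
tab 39 [ 472.3 -386.2] z [0.073 0.079 0.083] rect [ 472.5 -386.3] [27.9  8.6] 7.3
base 3338 [512.2 205.5] z [0.008 0.011 0.015] rect [520.  209.8] [196.2 345.4] 1.72
crank 172 [486.7 383.7] z [0.076 0.085 0.09 ] rect [497.4 390. ] [53.5 47.2] 81.13
knobA 22 [534.3 330.9] z [0.114 0.122 0.125] rect [534.8 331.9] [10.5 10.9] 18.54
knobB 20 [503.1  93. ] z [0.115 0.123 0.125] rect [503.8  93.5] [11.6  9.6] 43.83
floor 956 [520.2 215.9] z [0.041 0.044 0.047] rect [519.1 213.4] [198.1  50.1] 82.81
[ 0.44663758 -0.18503665  0.0057614 ] [0.28631386 0.46997198 0.00051279] [ 0.89725569 -0.57697676 -0.00346279]
```

View pics/c1.png

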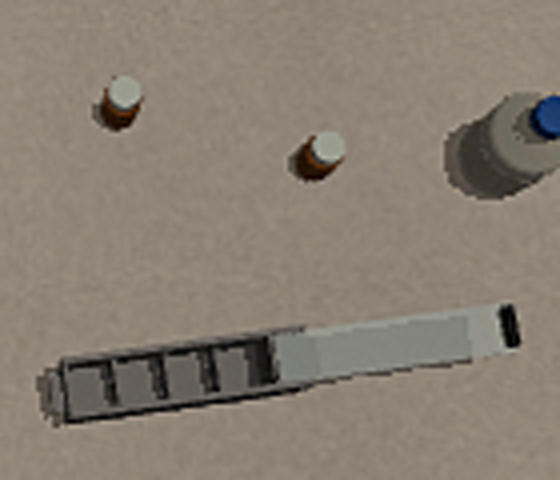

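View pics/c2.png

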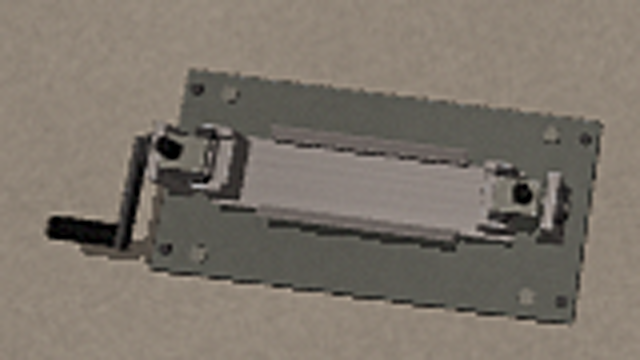

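Carrier: centre about (0.4425, -0.1668), yaw +7.5°. Stand: centre about (0.519, 0.213), yaw -7.4°. Vial B is at (0.603, -0.272) and vial A at (0.644, -0.128). I'll line the jaw up with the carrier's y and go above vial B.

```bash
python3 -m inch '{"slide":[[0.992,0.852,0],[0.992,0.852,0],[0.992,0.852,0],[0.992,0.852,0],[0.992,0.852,0],[0.992,0.852,0],[0.992,0.852,0]],"dr":[[0,0,-0.15],[0,0,-0.15],[0,0,-0.15],[0,0,-0.15],[0,0,-0.15],[0,0,-0.15],[0,0,-0.15]],"jaw":[-0.1,-0.1,-0.1,-0.1,-0.1,-0.1,-0.1]}' 25
python3 -m inch '{"slide":[[0.292,0.512,-0.2],[0.292,0.512,-0.2],[0.292,0.512,-0.2],[0.292,0.512,-0.2],[0.292,0.512,-0.2]],"dr":[[0,0,0],[0,0,0],[0,0,0],[0,0,0],[0,0,0]],"jaw":[-0.1,-0.1,-0.1,-0.1,-0.1]}'
cat > v.py <<'E'
from h import *
import sys
def caps(p,im,D,z0=.046,z1=.064):
    X=cloud(p,D); hsv=cv2.cvtColor(im,cv2.COLOR_BGR2HSV); m=((X[...,2]>z0)&(X[...,2]<z1)&(D>0)&(hsv[...,1]<60)&(hsv[...,2]>110)).astype(np.uint8)
    n,l,s,c=cv2.connectedComponentsWithStats(m)
    for i in range(1,n):
        if s[i,4]>150: 
            P=X[l==i]; (a,b),r=cv2.minEnclosingCircle(P[:,:2].astype(np.float32)); print("cap?",np.round(c[i]),s[i,4],np.round(P.mean(0),4),"circ",round(a,4),round(b,4),round(r,4))
if __name__=="__main__":
    st(); p=camera_params("wrist"); im,D=capture("wrist"); cv2.imwrite("pics/%s.png"%sys.argv[1],im); np.save("w.npy",D); print(-np.array(p["R"]).T@np.array(p["t"])); caps(p,im,D)
E
python3 v.py w1
```

```text
time_s: 0.98
ee_pos: [0.531, -0.3991, 0.2495]
ee_rot: [-0.0, 0.998, 0.067, -0.0]
wrist_force: [-0.6, -0.6, -0.6]
opening: 0.55
grip_force: 0.0
time_s: 1.6
ee_pos: [0.6022, -0.2744, 0.2001]
ee_rot: [0.0, 0.998, 0.065, -0.0]
wrist_force: [0.5, 0.4, 0.4]
opening: 0.549
grip_force: 0.0
1.6 [ 0.6022 -0.2744  0.2001] [ 0.     0.998  0.065 -0.   ] F [0.5 0.4 0.4] op 0.549 g 0.0
[ 0.67158566 -0.26562978  0.32338281]
cap? [137. 112.] 784 [ 0.6451 -0.1287  0.0563] circ 0.6452 -0.1286 0.0121
cap? [319. 187.] 619 [ 0.6048 -0.2731  0.0563] circ 0.6047 -0.2732 0.0118
```

View pics/w1.png

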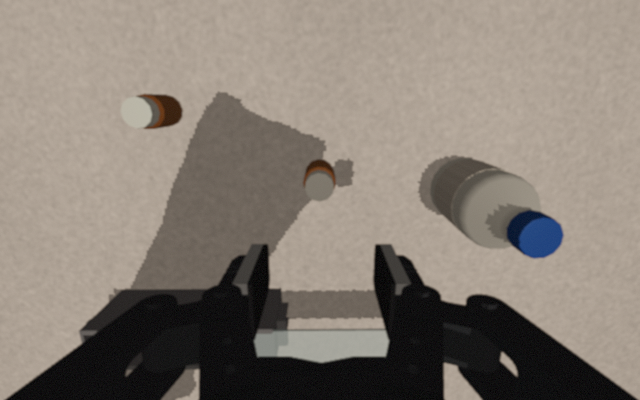

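Wrist view: the target vial is at (319,187), the other vial at (137,112), and the bottle is clear at (500,215). I'll descend, pinch the cap and lift.

```bash
python3 -m inch '{"slide":[[0.006,-0.006,-0.2],[0.006,-0.006,-0.4],[0.006,-0.006,-0.545],[0.006,-0.006,-0.545],[0.006,-0.006,-0.545],[0.006,-0.006,-0.545],[0.006,-0.006,-0.545],[0.006,-0.006,-0.545],[0.006,-0.006,-0.545],[0.006,-0.006,-0.545]],"dr":[[0,0,0],[0,0,0],[0,0,0],[0,0,0],[0,0,0],[0,0,0],[0,0,0],[0,0,0],[0,0,0],[0,0,0]],"jaw":[-0.1,-0.1,-0.1,-0.1,1,1,1,1,1,1]}' 25
python3 -m inch '{"slide":[[0,0,0.2],[0,0,0.4],[0,0,0.5],[0,0,0.5],[0,0,0.5]],"dr":[[0,0,0],[0,0,0],[0,0,0],[0,0,0],[0,0,0]],"jaw":[1,1,1,1,1]}'
python3 - <<'E'
from h import *
p=camera_params("top"); im,D=capture("top"); X=cloud(p,D)
m=np.zeros((400,640),bool); m[220:262,330:465]=1; m&=(X[...,2]>.055)&(X[...,2]<.075)
r=cv2.minAreaRect((X[m][:,:2]*1000).astype(np.float32)); print(r)
E
```

```text
time_s: 2.9
ee_pos: [0.606, -0.2742, 0.0657]
ee_rot: [0.001, 0.998, 0.066, 0.001]
wrist_force: [-1.1, -0.0, 8.8]
opening: 0.265
grip_force: 25.1
time_s: 3.52
ee_pos: [0.6046, -0.2733, 0.1884]
ee_rot: [-0.0, 0.998, 0.066, -0.0]
wrist_force: [-0.2, 1.0, -1.0]
opening: 0.264
grip_force: 24.8
((445.9934997558594, -191.3741455078125), (42.366920471191406, 218.5989990234375), 7.885203838348389)
```

```bash
python3 -m inch '{"slide":[[-0.2,0.12,0.24],[-0.645,0.4,0.24],[-0.645,0.4,0.24],[-0.645,0.4,0.24],[-0.645,0.4,0.24],[-0.645,0.4,0.24],[-0.645,0.4,0.24]],"dr":[[0,0,0],[0,0,0],[0,0,0],[0,0,0],[0,0,0],[0,0,0],[0,0,0]],"jaw":[1,1,1,1,1,1,1]}'
python3 v.py w2; python3 - <<'E'
from h import *
p=camera_params("wrist"); X=cloud(p,np.load("w.npy"))
m=(X[...,2]>.060)&(X[...,2]<.0715)&(X[...,0]>.38)&(X[...,0]<.5)
n,l,s,c=cv2.connectedComponentsWithStats(m.astype(np.uint8))
for i in range(1,n):
    if s[i,4]>200: print(s[i],cv2.minAreaRect((X[l==i][:,:2]*1000).astype(np.float32)))
E
```

```text
time_s: 4.45
ee_pos: [0.4442, -0.1739, 0.2482]
ee_rot: [-0.0, 0.998, 0.066, -0.0]
wrist_force: [-1.0, -0.3, -0.8]
opening: 0.265
grip_force: 24.9
4.45 [ 0.4442 -0.1739  0.2482] [-0.     0.998  0.066 -0.   ] F [-1.  -0.3 -0.8] op 0.265 g 24.853942394256592
[ 0.51354657 -0.16505379  0.37141889]
[ 219  156  346   47 9099] ((452.3706970214844, -237.220703125), (42.83333206176758, 311.56640625), 7.8163676261901855)
```

View pics/w2.png

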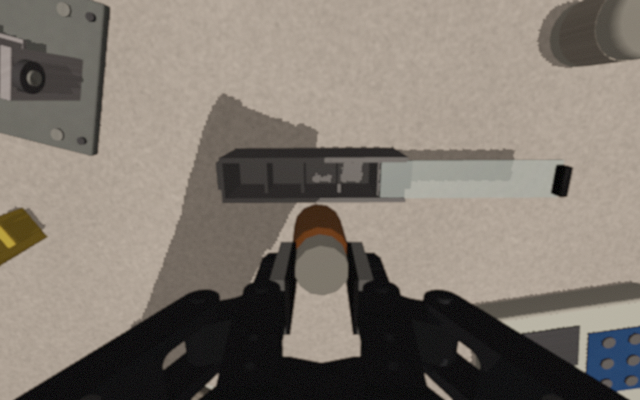

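The held vial is upright in the jaw at (320,260). The open carrier is in full view with cells at (245,178) to (358,178), and its pose agrees with the first estimate to 1 mm. I'll lower into cell 2 and let go.

```bash
python3 -m inch '{"slide":[[0.001,-0.001,-0.2],[0.001,-0.001,-0.4],[0.001,-0.001,-0.55],[0.001,-0.001,-0.6],[0.001,-0.001,-0.66],[0.001,-0.001,-0.66],[0.001,-0.001,-0.66]],"dr":[[0,0,0],[0,0,0],[0,0,0],[0,0,0],[0,0,0],[0,0,0],[0,0,0]],"jaw":[1,1,1,1,1,1,1]}'
```

```text
time_s: 5.38
ee_pos: [0.4446, -0.174, 0.0846]
ee_rot: [0.0, 0.998, 0.066, 0.001]
wrist_force: [-0.2, -0.5, -0.0]
opening: 0.263
grip_force: 24.8
```

No contact on the way down. I'll release, rise, and go above vial A.

```bash
python3 -m inch '{"slide":[[0,0,0],[0,0,0],[0,0,0],[0,0,0.2],[0,0,0.4],[0,0,0.5],[0,0,0.5]],"dr":[[0,0,0],[0,0,0],[0,0,0],[0,0,0],[0,0,0],[0,0,0],[0,0,0]],"jaw":[0.1,0.1,0.1,0.1,0.1,0.1,0.1]}'
python3 -m inch '{"slide":[[0.4,0.09,0],[0.8,0.18,0],[0.8,0.18,0],[0.8,0.18,0],[0.8,0.18,0],[0.8,0.18,0]],"dr":[[0,0,0],[0,0,0],[0,0,0],[0,0,0],[0,0,0],[0,0,0]],"jaw":[-0.1,-0.1,-0.1,-0.1,-0.1,-0.1]}'
python3 v.py w3
```

```text
time_s: 6.25
ee_pos: [0.4449, -0.1741, 0.2107]
ee_rot: [0.001, 0.998, 0.066, 0.002]
wrist_force: [0.1, 0.7, -1.2]
opening: 0.446
grip_force: 0.0
time_s: 7.0
ee_pos: [0.6427, -0.1293, 0.2079]
ee_rot: [-0.0, 0.998, 0.066, -0.001]
wrist_force: [-0.7, -0.1, -0.0]
opening: 0.549
grip_force: 0.0
7.0 [ 0.6427 -0.1293  0.2079] [-0.     0.998  0.066 -0.001] F [-0.7 -0.1 -0. ] op 0.549 g 0.0
[ 0.71221077 -0.12043678  0.33112998]
cap? [320. 185.] 564 [ 0.6446 -0.1282  0.0563] circ 0.6445 -0.1286 0.0117
```

```bash
python3 -m inch '{"slide":[[0.004,0,-0.2],[0.004,0,-0.4],[0.004,0,-0.58],[0.004,0,-0.58],[0.004,0,-0.58],[0.004,0,-0.58],[0.004,0,-0.58],[0.004,0,-0.58],[0.004,0,-0.58],[0.004,0,-0.58]],"dr":[[0,0,0],[0,0,0],[0,0,0],[0,0,0],[0,0,0],[0,0,0],[0,0,0],[0,0,0],[0,0,0],[0,0,0]],"jaw":[-0.1,-0.1,-0.1,-0.1,1,1,1,1,1,1]}' 25
python3 -m inch '{"slide":[[0,0,0.25],[0,0,0.5],[0,0,0.74],[0,0,0.74],[-0.3,0,0.74],[-0.6,0,0.74],[-0.6,0,0.74]],"dr":[[0,0,0],[0,0,0],[0,0,0],[0,0,0],[0,0,0],[0,0,0],[0,0,0]],"jaw":[1,1,1,1,1,1,1]}'
cat > car.py <<'E'
from h import *
p=camera_params("wrist"); im,D=capture("wrist"); X=cloud(p,D); cv2.imwrite("pics/car.png",im)
m=(X[...,2]>.060)&(X[...,2]<.0715)&(X[...,0]>.35)&(X[...,0]<.56)&(X[...,1]<0)
n,l,s,c=cv2.connectedComponentsWithStats(m.astype(np.uint8))
for i in range(1,n):
    if s[i,4]>300: print(s[i],cv2.minAreaRect((X[l==i][:,:2]*1000).astype(np.float32)))
E
python3 car.py
```

```text
time_s: 8.3
ee_pos: [0.6463, -0.129, 0.066]
ee_rot: [0.0, 0.998, 0.066, 0.002]
wrist_force: [-0.8, -0.4, 9.6]
opening: 0.266
grip_force: 25.2
time_s: 9.18
ee_pos: [0.4917, -0.129, 0.2489]
ee_rot: [0.0, 0.998, 0.065, -0.0]
wrist_force: [0.5, 0.3, -0.3]
opening: 0.265
grip_force: 24.9
[264 211  36  43 416] ((434.9855041503906, -99.17595672607422), (40.618099212646484, 32.95179748535156), 7.465961933135986)
[ 338  210  257   45 7056] ((457.3710632324219, -271.8573913574219), (42.97455978393555, 240.88182067871094), 7.760025501251221)
```

```bash
python3 -m inch '{"slide":[[-0.223,-0.037,0],[-0.223,-0.037,0],[-0.223,-0.037,-0.1],[-0.223,-0.037,-0.3],[-0.223,-0.037,-0.4],[-0.223,-0.037,-0.4]],"dr":[[0,0,0],[0,0,0],[0,0,0],[0,0,0],[0,0,0],[0,0,0]],"jaw":[1,1,1,1,1,1]}'
```

```text
time_s: 9.98
ee_pos: [0.4387, -0.1377, 0.1476]
ee_rot: [-0.0, 0.998, 0.066, -0.001]
wrist_force: [-0.4, 0.6, 0.5]
opening: 0.265
grip_force: 24.9
```

```bash
python3 -m inch '{"slide":[[0,0,-0.1],[0,0,-0.2],[0,0,-0.26],[0,0,-0.26],[0,0,-0.26]],"dr":[[0,0,0],[0,0,0],[0,0,0],[0,0,0],[0,0,0]],"jaw":[1,1,1,1,1]}'
python3 -m inch '{"slide":[[0,0,0],[0,0,0],[0,0,0],[0,0,0.2],[0,0,0.4],[0,0,0.66],[0,0,0.66],[0,0,0.66]],"dr":[[0,0,0],[0,0,0],[0,0,0],[0,0,0],[0,0,0],[0,0,0],[0,0,0],[0,0,0]],"jaw":[0.1,0.1,0.1,0.1,0.1,0.1,0.1,0.1]}'
python3 car.py
```

```text
time_s: 10.6
ee_pos: [0.4398, -0.1381, 0.0847]
ee_rot: [0.0, 0.998, 0.066, 0.001]
wrist_force: [-0.1, 0.3, -0.1]
opening: 0.264
grip_force: 24.9
time_s: 11.6
ee_pos: [0.4391, -0.138, 0.2487]
ee_rot: [0.0, 0.998, 0.066, 0.0]
wrist_force: [-0.3, 0.6, -0.4]
opening: 0.445
grip_force: 0.0
[ 259  155  347   48 9028] ((452.694091796875, -237.71902465820312), (42.48365020751953, 311.82012939453125), 7.809275150299072)
[307 166  26  25 338] ((439.3260192871094, -137.04786682128906), (22.618953704833984, 22.09280776977539), 67.67997741699219)
[345 166  26  25 328] ((443.8099060058594, -172.16448974609375), (22.15963363647461, 22.42000961303711), 29.633331298828125)
```

View pics/car.png

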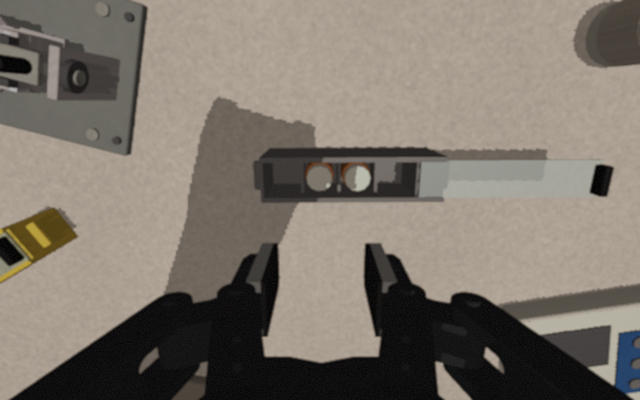

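Both caps show upright inside the carrier at (320,178) and (357,178), in cells 1 and 2. The cover is still out with its tab at (601,180). I'll take the shut fingers behind the tab.

```bash
python3 -m inch '{"slide":[[0.15,-0.25,-0.1],[0.15,-0.5,-0.2],[0.15,-0.75,-0.2],[0.15,-1,-0.2],[0.15,-1,-0.2],[0.15,-1,-0.2]],"dr":[[0,0,0],[0,0,0],[0,0,0],[0,0,0],[0,0,0],[0,0,0]],"jaw":[1,1,1,1,1,1]}' 25
python3 -m inch '{"slide":[[0,-0.127,0],[0,-0.127,-0.2],[0,-0.127,-0.43],[0,-0.127,-0.43],[0,-0.127,-0.43]],"dr":[[0,0,0],[0,0,0],[0,0,0],[0,0,0],[0,0,0]],"jaw":[1,1,1,1,1]}'
python3 - <<'E'
from h import *
p=camera_params("top"); im,D=capture("top"); X=cloud(p,D)
m=np.zeros((400,640),bool); m[215:245,440:480]=1; m&=(X[...,2]>.072)&(X[...,2]<.084)&(im.max(2)<60)
r=cv2.minAreaRect((X[m][:,:2]*1000).astype(np.float32)); print(m.sum(),r)
E
```

```text
time_s: 12.4
ee_pos: [0.4758, -0.3884, 0.1969]
ee_rot: [-0.001, 0.998, 0.065, -0.001]
wrist_force: [-0.4, 0.1, 0.7]
opening: 0.004
grip_force: 0.0
time_s: 13.02
ee_pos: [0.4777, -0.4193, 0.0929]
ee_rot: [0.0, 0.998, 0.066, 0.0]
wrist_force: [0.1, -0.4, 0.1]
opening: -0.004
grip_force: 0.0
27 ((466.5890808105469, -393.2985534667969), (35.646728515625, 20.649723052978516), 59.04375076293945)
```

```bash
python3 -m inch '{"slide":[[-0.008,0.06,-0.006],[-0.016,0.12,-0.006],[-0.024,0.18,-0.006],[-0.032,0.24,-0.006],[-0.04,0.3,-0.006],[-0.048,0.36,-0.006],[-0.056,0.42,-0.006],[-0.064,0.48,-0.006],[-0.072,0.54,-0.006],[-0.079,0.594,-0.006],[-0.079,0.594,-0.006],[-0.079,0.594,-0.006]],"dr":[[0,0,0],[0,0,0],[0,0,0],[0,0,0],[0,0,0],[0,0,0],[0,0,0],[0,0,0],[0,0,0],[0,0,0],[0,0,0],[0,0,0]],"jaw":[1,1,1,1,1,1,1,1,1,1,1,1]}'
cat > cov.py <<'E'
from h import *
p=camera_params("top"); im,D=capture("top"); X=cloud(p,D); cv2.imwrite("pics/cov.png",cv2.resize(im[210:270,320:480],(640,240)))
m=np.zeros((400,640),bool); m[215:270,325:500]=1; m&=(X[...,2]>.056)&(X[...,2]<.072); m&=(X[...,0]<.52)
n,l,s,c=cv2.connectedComponentsWithStats(m.astype(np.uint8))
for i in range(1,n):
    if s[i,4]>60: print(s[i],cv2.minAreaRect((X[l==i][:,:2]*1000).astype(np.float32)))
E
python3 cov.py
```

```text
time_s: 14.58
ee_pos: [0.457, -0.2715, 0.0898]
ee_rot: [0.0, 0.998, 0.066, 0.0]
wrist_force: [-0.5, -0.5, 0.2]
opening: 0.002
grip_force: 0.0
[345 232  65  23 847] ((442.60052490234375, -168.22854614257812), (42.33128356933594, 172.3114471435547), 7.753143310546875)
```

```bash
python3 -m inch '{"slide":[[-0.002,0.012,0],[-0.003,0.024,0],[-0.005,0.036,0],[-0.006,0.042,0],[-0.006,0.042,0]],"dr":[[0,0,0],[0,0,0],[0,0,0],[0,0,0],[0,0,0]],"jaw":[1,1,1,1,1]}'
python3 cov.py
```

```text
time_s: 15.25
ee_pos: [0.4555, -0.2607, 0.0898]
ee_rot: [-0.0, 0.998, 0.066, 0.0]
wrist_force: [0.4, -0.5, -1.1]
opening: 0.001
grip_force: 0.2
[345 233  64  22 832] ((442.6278991699219, -166.82687377929688), (42.32468032836914, 170.5010528564453), 7.788712501525879)
```

View pics/cov.png

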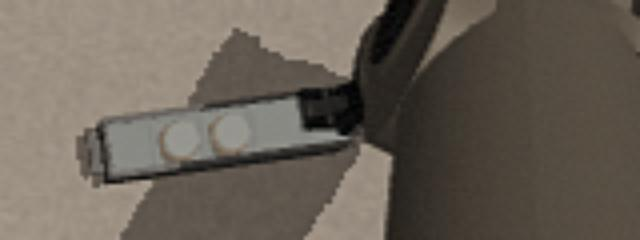

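The cover now lies over both vials (caps at (182,138) and (230,133) in the crop) and the carrier hasn't shifted. I'll push a little further to reach the stop.

```bash
python3 -m inch '{"slide":[[-0.001,0.008,0],[-0.002,0.016,0],[-0.003,0.024,0],[-0.003,0.024,0]],"dr":[[0,0,0],[0,0,0],[0,0,0],[0,0,0]],"jaw":[1,1,1,1]}'
python3 cov.py
```

```text
time_s: 15.8
ee_pos: [0.4547, -0.2545, 0.0898]
ee_rot: [-0.0, 0.998, 0.066, 0.0]
wrist_force: [-0.2, -1.4, 0.2]
opening: 0.0
grip_force: 0.5
[343 233  64  22 822] ((441.8323669433594, -160.46380615234375), (42.161949157714844, 169.87147521972656), 7.765382289886475)
```

```bash
python3 -m inch '{"slide":[[0.01,-0.08,0],[0.01,-0.08,0.2],[0.01,-0.08,0.4],[-0.05,0.1,0.64],[-0.05,0.376,0.64],[-0.05,0.376,0.64],[-0.05,0.376,0.64],[-0.05,0.376,0.64],[-0.05,0.376,0.64],[-0.05,0.376,0.64],[-0.05,0.376,0.64],[-0.05,0.376,0.64]],"dr":[[0,0,0],[0,0,0],[0,0,0.09],[0,0,0.18],[0,0,0.27],[0,0,0.36],[0,0,0.45],[0,0,0.54],[0,0,0.63],[0,0,0.72],[0,0,0.787],[0,0,0.787]],"jaw":[1,1,1,0,-0.5,-0.5,-0.5,-0.5,-0.5,-0.5,-0.5,-0.5]}'
python3 - <<'E'
from h import *
st()
for n in ("wrist","top"):
    p=camera_params(n); im,D=capture(n); X=cloud(p,D); cv2.imwrite(f"pics/k_{n}.png",im)
    m=(X[...,2]>.055)&(X[...,2]<.0725)&(X[...,0]>.35)&(X[...,0]<.56)&(X[...,1]<0)&(X[...,1]>-.3)&(D>0)
    k,l,s,c=cv2.connectedComponentsWithStats(m.astype(np.uint8))
    for i in range(1,k):
        if s[i,4]>60: print(n,s[i],cv2.minAreaRect((X[l==i][:,:2]*1000).astype(np.float32)))
    m=(X[...,2]>.074)&(X[...,2]<.086)&(X[...,0]>.35)&(X[...,0]<.56)&(X[...,1]<-.1)&(X[...,1]>-.3)&(D>0)
    if m.sum()>8: print(n,"tab",m.sum(),cv2.minAreaRect((X[m][:,:2]*1000).astype(np.float32)))
E
```

```text
time_s: 17.35
ee_pos: [0.4423, -0.1616, 0.2498]
ee_rot: [-0.0, 0.658, 0.753, 0.0]
wrist_force: [0.7, 0.5, -0.5]
opening: 0.748
grip_force: 0.0
17.35 [ 0.4423 -0.1616  0.2498] [-0.     0.658  0.753  0.   ] F [ 0.7  0.5 -0.5] op 0.748 g 0.0
wrist [ 297   80   50  183 8215] ((442.4053955078125, -160.25527954101562), (42.170528411865234, 170.00709533691406), 7.841799736022949)
wrist tab 263 ((452.8398132324219, -237.69456481933594), (26.72136116027832, 8.192864418029785), 7.287391662597656)
top [343 236  31  19 460] ((436.03436279296875, -118.11782836914062), (42.115264892578125, 84.48545837402344), 7.7432427406311035)
```

View pics/k_wrist.png

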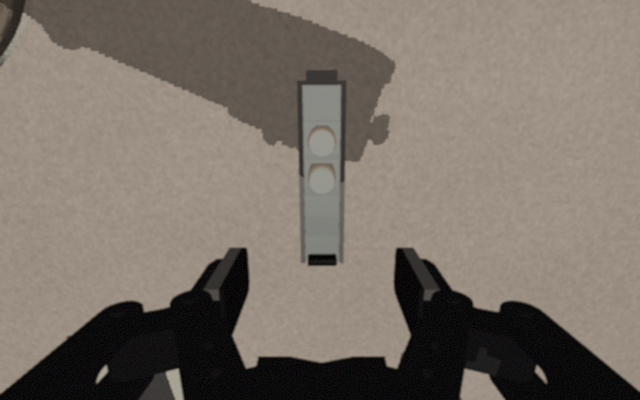

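Seen from above, the carrier's cover is shut: the tab is at (322,260), 78 mm from the centre, and both caps show through. I'll pinch its sides and lift.

```bash
python3 -m inch '{"slide":[[0,0,-0.22],[0,0,-0.44],[0,0,-0.66],[0,0,-0.8],[0,0,-0.8],[0,0,-0.8],[0,0,-0.8],[0,0,-0.8],[0,0,-0.8],[0,0,-0.8]],"dr":[[0,0,0],[0,0,0],[0,0,0],[0,0,0],[0,0,0],[0,0,0],[0,0,0],[0,0,0],[0,0,0],[0,0,0]],"jaw":[-0.5,-0.5,-0.5,-0.5,-0.5,1,1,1,1,1]}' 60
python3 -m inch '{"slide":[[0,0,0.1],[0,0,0.3],[0,0,0.5],[0,0,0.7],[0,0,0.7],[0,0,0.7]],"dr":[[0,0,0],[0,0,0],[0,0,0],[0,0,0],[0,0,0],[0,0,0]],"jaw":[1,1,1,1,1,1]}'
python3 - <<'E'
from h import *
st(); o=robot.get_obs(); print(o["torque"])
p=camera_params("top"); im,D=capture("top"); X=cloud(p,D)
def rect(name,u0,u1,v0,v1,z0,z1,dark=False):
    m=np.zeros((400,640),bool); m[v0:v1,u0:u1]=1; m&=(X[...,2]>z0)&(X[...,2]<z1)
    if dark: m&=im.max(2)<70
    P=(X[m][:,:2]*1000).astype(np.float32); r=cv2.minAreaRect(P); print(name,len(P),np.round(r[0],1),np.round(r[1],1),round(r[2],2),np.round(np.median(X[m][:,2]),4))
    return m
rect("floor",205,275,195,240,.038,.049); rect("kA",185,212,190,225,.112,.135,True); rect("kB",265,300,200,235,.112,.135,True)
E
```

```text
time_s: 18.7
ee_pos: [0.4431, -0.1611, 0.0513]
ee_rot: [0.001, 0.658, 0.753, 0.0]
wrist_force: [-2.2, 0.6, 11.2]
opening: 0.482
grip_force: 63.0
time_s: 19.45
ee_pos: [0.4416, -0.1607, 0.2245]
ee_rot: [0.0, 0.658, 0.753, -0.0]
wrist_force: [-0.3, 0.4, -4.7]
opening: 0.486
grip_force: 62.8
19.45 [ 0.4416 -0.1607  0.2245] [ 0.     0.658  0.753 -0.   ] F [-0.3  0.4 -4.7] op 0.486 g 62.767077684402466
[ 0.03061845  0.10585381 -0.0046868 ]
floor 997 [519.4 213.3] [197.7  50. ] 82.45 0.0434
kA 19 [534.6 330.5] [10.7  8.5] 8.1 0.1224
kB 17 [502.6  93. ] [ 8.6 10.3] 5.93 0.1228
```

```bash
python3 -m inch '{"slide":[[0,0.15,0.1],[0,0.35,0.1],[-0.02,0.55,0.1],[-0.04,0.75,0.1],[-0.046,1,0.1],[-0.046,1,0.1],[-0.046,1,0.1]],"dr":[[0,0,-0.03],[0,0,-0.06],[0,0,-0.1],[0,0,-0.132],[0,0,-0.132],[0,0,-0.132],[0,0,-0.132]],"jaw":[1,1,1,1,1,1,1]}'
python3 -m inch '{"slide":[[0,0.1,0],[0,0.2,0],[0,0.2,0],[0,0.2,0]],"dr":[[0,0,0],[0,0,0],[0,0,0],[0,0,0]],"jaw":[1,1,1,1]}'
python3 - <<'E'
from h import *
st(); p=camera_params("wrist"); im,D=capture("wrist"); np.save("ws.npy",D); cv2.imwrite("pics/ws.png",im); print(-np.array(p["R"]).T@np.array(p["t"]))
np.save("wsX.npy",cloud(p,D))
E
```

```text
time_s: 20.38
ee_pos: [0.4301, 0.0889, 0.2485]
ee_rot: [-0.001, 0.751, 0.66, -0.001]
wrist_force: [-0.2, -1.0, -3.3]
opening: 0.484
grip_force: 62.9
time_s: 20.88
ee_pos: [0.4307, 0.1378, 0.2492]
ee_rot: [-0.0, 0.752, 0.659, -0.001]
wrist_force: [1.1, -0.8, -3.5]
opening: 0.483
grip_force: 62.9
20.88 [0.4307 0.1378 0.2492] [-0.     0.752  0.659 -0.001] F [ 1.1 -0.8 -3.5] op 0.483 g 62.86512851715088
[0.43957493 0.20718973 0.3723977 ]
```

View pics/ws.png

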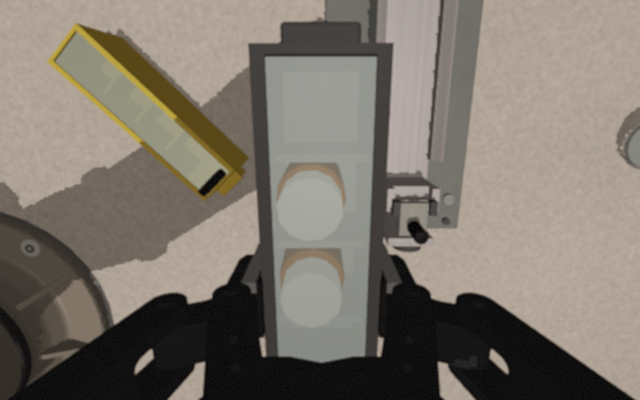

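```bash
python3 -m inch '{"slide":[[-0.04,0.12,0.2],[-0.1,0.24,0.4],[-0.1,0.24,0.4],[-0.1,0.24,0.4],[-0.1,0.24,0.4]],"dr":[[0,0,0],[0,0,0],[0,0,0],[0,0,0],[0,0,0]],"jaw":[1,1,1,1,1]}'
python3 - <<'E'
from h import *
st(); p=camera_params("wrist"); im,D=capture("wrist"); cv2.imwrite("pics/ws2.png",im); print(-np.array(p["R"]).T@np.array(p["t"]))
np.save("wsX.npy",cloud(p,D))
E
```

```text
time_s: 21.55
ee_pos: [0.4057, 0.1979, 0.3486]
ee_rot: [-0.0, 0.752, 0.659, -0.001]
wrist_force: [0.3, 0.3, -3.6]
opening: 0.483
grip_force: 63.8
21.55 [0.4057 0.1979 0.3486] [-0.     0.752  0.659 -0.001] F [ 0.3  0.3 -3.6] op 0.483 g 63.773066997528076
[0.4147032  0.26731443 0.47175601]
```

View pics/ws2.png

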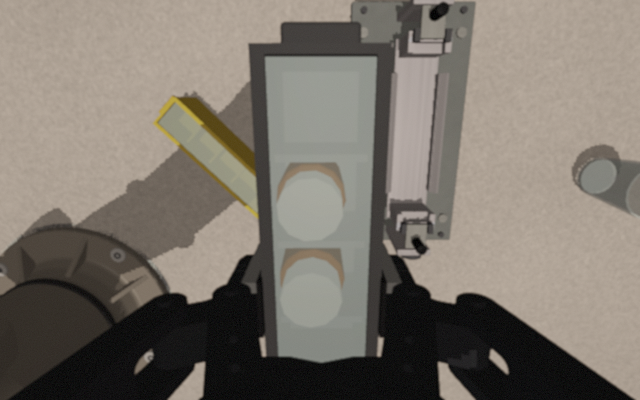

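The wrist view now shows the whole cradle, with knob A at (438,12) and knob B at (418,243). I'll profile it in the stand frame.

```bash
python3 - <<'E'
from h import *
X=np.load("wsX.npy")*1000; im=cv2.imread("pics/ws2.png"); M=np.zeros((400,640),bool); M[:265,392:480]=1
# yaw from floor/guide edges: floor pts
def rect(n,m):
    P=X[m][:,:2].astype(np.float32); r=cv2.minAreaRect(P); print(n,len(P),np.round(r[0],1),np.round(r[1],1),round(r[2],2))
z=X[...,2]
k=M&(z>112)&(z<130)&(im.max(2)<90)
rect("kA",k&(X[...,1]>250)); rect("kB",k&(X[...,1]<150))
th=np.radians(-7.4); c=np.array([519.2,213.])
d=X[...,:2]-c; xs=d[...,0]*np.cos(th)+d[...,1]*np.sin(th); ys=-d[...,0]*np.sin(th)+d[...,1]*np.cos(th)
# +x edge of the base plate per y', and guide edges -> yaw & x
b=M&(z>6)&(z<17)
Y=[];E=[]
for y in range(-130,120,10):
    q=b&(abs(ys-y)<5)
    if q.sum()>5: Y.append(y);E.append(np.sort(xs[q])[-3:].mean())
print("base +x edge",np.round(np.polyfit(Y,E,1),4),np.round(E,1))
# height profile along y' in strip
for lo,hi in((-6,6),(8,14)):
    s=M&(xs>lo)&(xs<hi); print("strip",lo,hi)
    for side in(-1,1):
        print([(y,int(np.median(z[s&(abs(ys-y)<.75)]))) for y in [side*v for v in np.arange(80,140,1.5)] if (s&(abs(ys-y)<.75)).sum()>2])
# x profile in middle
s=M&(abs(ys)<30); print("xprof",[(x,int(np.median(z[s&(abs(xs-x)<.75)]))) for x in np.arange(-32,40,1.5) if (s&(abs(xs-x)<.75)).sum()>2])
E
```

```text
kA 188 [534.2 331.8] [10.2 11.6] 70.31
kB 119 [503.1  95.7] [10.6  9.9] 40.76
base +x edge [1.50000e-03 7.45654e+01] [74.4 74.5 74.3 74.1 74.6 74.5 74.6 74.1 74.5 74.6 74.8 74.3 74.7 74.3
 74.6 74.7 74.9 74.9 74.5 74.4 74.9 74.2 75.1 74.6 74.5]
strip -6 6
[(np.float64(-80.0), 43), (np.float64(-81.5), 43), (np.float64(-83.0), 43), (np.float64(-84.5), 43), (np.float64(-86.0), 43), (np.float64(-87.5), 52), (np.float64(-89.0), 64), (np.float64(-90.5), 80), (np.float64(-92.0), 79), (np.float64(-93.5), 80), (np.float64(-95.0), 80), (np.float64(-96.5), 80), (np.float64(-98.0), 87), (np.float64(-99.5), 96), (np.float64(-101.0), 97), (np.float64(-102.5), 97), (np.float64(-104.0), 98), (np.float64(-105.5), 97), (np.float64(-107.0), 97), (np.float64(-108.5), 97), (np.float64(-110.0), 97), (np.float64(-111.5), 97), (np.float64(-113.0), 99), (np.float64(-114.5), 110), (np.float64(-116.0), 116), (np.float64(-117.5), 116), (np.float64(-119.0), 123), (np.float64(-120.5), 123), (np.float64(-122.0), 123), (np.float64(-123.5), 123), (np.float64(-125.0), 123), (np.float64(-126.5), 97), (np.float64(-128.
[... 2844 characters left out ...]
1.0), 43), (np.float64(-9.5), 43), (np.float64(-8.0), 43), (np.float64(-6.5), 43), (np.float64(-5.0), 43), (np.float64(-3.5), 43), (np.float64(-2.0), 43), (np.float64(-0.5), 43), (np.float64(1.0), 43), (np.float64(2.5), 43), (np.float64(4.0), 43), (np.float64(5.5), 43), (np.float64(7.0), 43), (np.float64(8.5), 43), (np.float64(10.0), 43), (np.float64(11.5), 43), (np.float64(13.0), 43), (np.float64(14.5), 43), (np.float64(16.0), 43), (np.float64(17.5), 43), (np.float64(19.0), 43), (np.float64(20.5), 43), (np.float64(22.0), 43), (np.float64(23.5), 49), (np.float64(25.0), 56), (np.float64(26.5), 58), (np.float64(28.0), 60), (np.float64(29.5), 62), (np.float64(31.0), 63), (np.float64(32.5), 62)]
```

```bash
python3 - <<'E'
from h import *
X=np.load("wsX.npy")*1000; th=np.radians(-7.54); c=np.array([405.7,197.9])
M=np.zeros((400,640),bool); M[:240,240:400]=1; z=X[...,2]
d=X[...,:2]-c; xs=d[...,0]*np.cos(th)+d[...,1]*np.sin(th); ys=-d[...,0]*np.sin(th)+d[...,1]*np.cos(th)
m=M&(z>355)&(z<375); print("rim z",np.percentile(z[m],[10,50,90]), "y max",np.percentile(ys[m],[99,99.8]),"x",np.percentile(xs[m],[.5,99.5]))
for y in(20,50,80): q=m&(abs(ys-y)<4); print(y,xs[q].min(),xs[q].max(),np.median(z[q]))
m=M&(z>335)&(z<352)&(ys>80); print("ear z",np.median(z[m]),"ymax",np.percentile(ys[m],99))
E
```

```text
rim z [361.86209032 362.84320015 364.74231312] y max [85.35998699 85.75577476] x [-21.14176731  20.43688845]
20 -16.684938193730844 16.16306241378909 362.2712375062937
50 -21.40393722356039 20.919173317695694 362.78261401343894
80 -21.53575312915108 20.71360074332734 362.96861366533136
ear z 343.44082151430064 ymax 95.92167055987848
```

```bash
python3 -m inch '{"slide":[[0.2,0.03,0],[0.455,0.056,-0.1],[0.455,0.056,-0.3],[0.455,0.056,-0.5],[0.455,0.056,-0.594],[0.455,0.056,-0.594],[0.455,0.056,-0.594],[0.455,0.056,-0.594]],"dr":[[0,0,0],[0,0,0],[0,0,0],[0,0,0],[0,0,0],[0,0,0],[0,0,0],[0,0,0]],"jaw":[1,1,1,1,1,1,1,1]}'
python3 - <<'E'
from h import *
for i in range(5): st(); capture("scene")
E
```

```text
time_s: 22.6
ee_pos: [0.5201, 0.2134, 0.2025]
ee_rot: [0.0, 0.751, 0.66, 0.001]
wrist_force: [-0.3, 0.5, -4.4]
opening: 0.482
grip_force: 64.1
22.6 [0.5201 0.2134 0.2025] [0.    0.751 0.66  0.001] F [-0.3  0.5 -4.4] op 0.482 g 64.11430478096008
22.65 [0.52   0.2134 0.2025] [0.    0.751 0.66  0.001] F [-0.6 -0.  -4.1] op 0.482 g 64.13693904876709
22.7 [0.5199 0.2133 0.2023] [0.    0.751 0.66  0.001] F [ 0.5  0.5 -3.9] op 0.485 g 64.1366457939148
22.75 [0.5198 0.2133 0.202 ] [0.    0.751 0.66  0.001] F [-0.5 -0.4 -3.8] op 0.488 g 64.1121518611908
22.8 [0.5197 0.2133 0.2019] [0.    0.751 0.66  0.   ] F [-0.4  0.3 -4.4] op 0.484 g 64.10604357719421
```

```bash
python3 -m inch '{"slide":[[0,-0.004,-0.1],[0,-0.004,-0.2],[0,-0.004,-0.246],[0,-0.004,-0.246],[0,-0.004,-0.246],[0,-0.004,-0.246],[0,-0.004,-0.246]],"dr":[[0,0,0],[0,0,0],[0,0,0],[0,0,0],[0,0,0],[0,0,0],[0,0,0]],"jaw":[1,1,1,1,1,1,1]}'
python3 - <<'E'
from h import *
p=camera_params("wrist"); st(); im,D=capture("wrist"); cv2.imwrite("pics/ws3.png",im); st()
X=cloud(p,D)*1000; z=X[...,2]
th=np.radians(-7.5); c=np.array([519.2,212.6]); d=X[...,:2]-c; xs=d[...,0]*np.cos(th)+d[...,1]*np.sin(th); ys=-d[...,0]*np.sin(th)+d[...,1]*np.cos(th)
m=(z>150)&(z<163)&(abs(xs)<30)&(ys<100); print("rim",np.median(z[m]),"ymax",np.percentile(ys[m],[99,99.8]))
for y in(50,80): q=m&(abs(ys-y)<4); print(y,np.round(np.percentile(xs[q],[1,99]),1))
m=(z>128)&(z<140)&(abs(xs)<18)&(ys>80)&(ys<105); print("ear",m.sum(),np.percentile(ys[m],99),np.percentile(xs[m],[1,99]))
s=abs(xs)<6; print([(float(y),int(np.median(z[s&(abs(ys-y)<.75)]))) for y in np.arange(84,140,1.5) if (s&(abs(ys-y)<.75)).sum()>2])
E
```

```text
time_s: 23.72
ee_pos: [0.5197, 0.2123, 0.1403]
ee_rot: [0.0, 0.751, 0.66, 0.0]
wrist_force: [0.5, 0.4, -4.9]
opening: 0.484
grip_force: 64.1
23.73 [0.5197 0.2123 0.1403] [0.    0.751 0.66  0.   ] F [ 0.5  0.4 -4.9] op 0.484 g 64.11706209182739
23.77 [0.5196 0.2122 0.1401] [0.    0.751 0.66  0.   ] F [-0.4  0.9 -4. ] op 0.485 g 64.10456657409668
rim 154.56762777074735 ymax [84.75062886 85.36681764]
50 [-20.5  20.7]
80 [-20.6  20.5]
ear 1683 95.23064812546197 [-13.65582952  13.45801826]
[(84.0, 156), (85.5, 156), (88.5, 135), (90.0, 135), (91.5, 135), (93.0, 135), (94.5, 135), (96.0, 133), (102.0, 98), (103.5, 97), (105.0, 97), (106.5, 97), (108.0, 97), (109.5, 97), (111.0, 97)]
```

View pics/ws3.png

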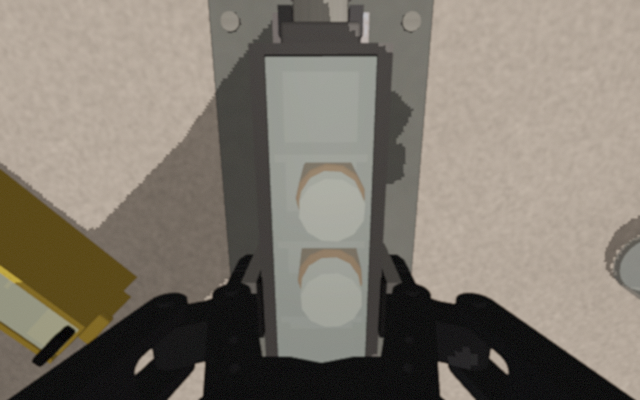

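The carrier hangs centred over the cradle, with its ear at (320,33) in line with the slot. Centring is within 0.3 mm both ways, so I'll lower it slowly.

```bash
python3 -m inch '{"slide":[[0,0,-0.03],[0,0,-0.06],[0,0,-0.09],[0,0,-0.12],[0,0,-0.14],[0,0,-0.155],[0,0,-0.165],[0,0,-0.172],[0,0,-0.176],[0,0,-0.176],[0,0,-0.176]],"dr":[[0,0,0],[0,0,0],[0,0,0],[0,0,0],[0,0,0],[0,0,0],[0,0,0],[0,0,0],[0,0,0],[0,0,0],[0,0,0]],"jaw":[1,1,1,1,1,1,1,1,1,1,1]}'
```

```text
time_s: 25.15
ee_pos: [0.5195, 0.2122, 0.0959]
ee_rot: [0.0, 0.751, 0.66, 0.0]
wrist_force: [0.0, -0.1, -3.8]
opening: 0.479
grip_force: 64.1
```

```bash
python3 -m inch '{"slide":[[0,0,-0.003],[0,0,-0.006],[0,0,-0.009],[0,0,-0.009],[0,0,-0.009]],"dr":[[0,0,0],[0,0,0],[0,0,0],[0,0,0],[0,0,0]],"jaw":[1,1,1,1,1]}'
```

```text
time_s: 25.78
ee_pos: [0.5195, 0.2123, 0.0953]
ee_rot: [0.0, 0.751, 0.66, 0.0]
wrist_force: [-13.0, -6.1, 32.2]
opening: 0.485
grip_force: 68.6
```

```bash
python3 -m inch '{"slide":[[0,0,0.007],[0,0,0.007],[0,0,0.007],[0,0,0.007],[0,0,0.2],[0,0,0.43],[0,0,0.43],[0,0,0.43]],"dr":[[0,0,0],[0,0,0],[0,0,0],[0,0,0],[0,0,0],[0,0,0],[0,0,0],[0,0,0]],"jaw":[-0.4,-0.4,-0.4,-0.4,-0.4,-0.4,-0.4,-0.4]}'
cat > seat.py <<'E'
from h import *
p=camera_params("wrist"); st(); im,D=capture("wrist"); cv2.imwrite("pics/seat.png",im)
X=cloud(p,D)*1000; z=X[...,2]
th=np.radians(-7.5); c=np.array([519.2,212.6]); d=X[...,:2]-c; xs=d[...,0]*np.cos(th)+d[...,1]*np.sin(th); ys=-d[...,0]*np.sin(th)+d[...,1]*np.cos(th)
m=(z>103)&(z<116)&(abs(xs)<30)&(abs(ys)<90); print("top",np.percentile(z[m],[10,50,90]),"y",np.percentile(ys[m],[.2,99.8]),"x",np.percentile(xs[m],[.5,99.5]))
for y in(-70,0,70): q=m&(abs(ys-y)<8); print(y,np.percentile(z[q],[10,50]) if q.sum() else None)
dk=im.max(2)<80
for s in(1,-1):
    q=(z>116)&(z<130)&(ys*s>95)&(ys*s<135)&(abs(xs)<15)
    if q.sum()>20: print("knob",s,q.sum(),cv2.minEnclosingCircle(np.stack([xs[q],ys[q]],1).astype(np.float32)))
    q=(z>132-44)&(z<94.5)&(ys*s>85)&(ys*s<99)&(abs(xs)<12)
    print("ear",s,q.sum(), np.median(z[q]) if q.sum() else "")
E
python3 seat.py
```

```text
time_s: 26.78
ee_pos: [0.5194, 0.212, 0.2009]
ee_rot: [0.0, 0.751, 0.66, -0.0]
wrist_force: [-1.2, 0.3, -1.4]
opening: 0.705
grip_force: 0.0
26.77 [0.5194 0.212  0.2009] [ 0.     0.751  0.66  -0.   ] F [-1.2  0.3 -1.4] op 0.705 g 0.0
top [108.6434365  109.63465229 111.54758052] y [-82.07369004  85.54467587] x [-20.7437349   20.89490033]
-70 [108.77128644 109.80719162]
0 [108.63362157 109.58629012]
70 [108.54976463 109.56730806]
knob 1 228 ((-0.008628368377685547, 119.70115661621094), 5.694576740264893)
ear 1 624 90.38062282186766
ear -1 0
```

View pics/seat.png

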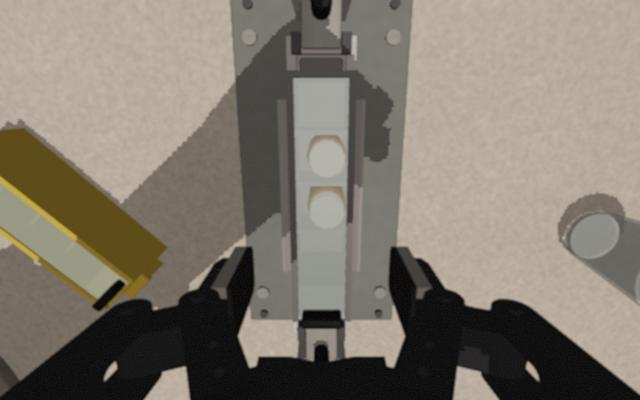

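The carrier sits flat in the cradle: cover top level, ear at 90.4 mm, knob A at (321,5), tab at (321,318). Next, the shut fingers go outside knob A.

```bash
python3 -m inch '{"slide":[[0.037,0.29,0],[0.075,0.58,0],[0.075,0.58,0],[0.075,0.58,-0.1],[0.075,0.58,-0.2],[0.075,0.58,-0.3],[0.075,0.58,-0.3],[0.075,0.58,-0.3]],"dr":[[0,0,0],[0,0,0],[0,0,0],[0,0,0],[0,0,0],[0,0,0],[0,0,0],[0,0,0]],"jaw":[1,1,1,1,1,1,1,1]}' 25
python3 -m inch '{"slide":[[-0.004,-0.03,0],[-0.008,-0.06,0],[-0.009,-0.07,0],[-0.0095,-0.075,0],[-0.0095,-0.075,0]],"dr":[[0,0,0],[0,0,0],[0,0,0],[0,0,0],[0,0,0]],"jaw":[1,1,1,1,1]}'
```

```text
time_s: 27.82
ee_pos: [0.5383, 0.3572, 0.1263]
ee_rot: [-0.0, 0.751, 0.66, -0.0]
wrist_force: [0.3, 0.7, -0.3]
opening: -0.001
grip_force: 0.0
time_s: 28.45
ee_pos: [0.5359, 0.3384, 0.1261]
ee_rot: [0.0, 0.751, 0.66, 0.0]
wrist_force: [0.6, 0.2, 0.2]
opening: 0.003
grip_force: 0.4
```

```bash
python3 -m inch '{"slide":[[-0.0005,-0.004,0],[-0.001,-0.008,0],[-0.001,-0.008,0]],"dr":[[0,0,0],[0,0,0],[0,0,0]],"jaw":[1,1,1]}'
python3 -m inch '{"slide":[[-0.0005,-0.004,0],[-0.001,-0.008,0],[-0.001,-0.008,0]],"dr":[[0,0,0],[0,0,0],[0,0,0]],"jaw":[1,1,1]}'
```

```text
time_s: 28.82
ee_pos: [0.5357, 0.3368, 0.1261]
ee_rot: [-0.0, 0.751, 0.66, 0.0]
wrist_force: [1.9, 3.3, 0.4]
opening: -0.003
grip_force: 1.9
time_s: 29.2
ee_pos: [0.5355, 0.3365, 0.1263]
ee_rot: [-0.001, 0.751, 0.66, 0.002]
wrist_force: [4.1, 12.7, -4.9]
opening: -0.001
grip_force: 6.4
```

Bolt A has hit its stop (12.7 N against the knob). Now bolt B.

```bash
python3 -m inch '{"slide":[[0.003,0.03,0],[0.003,0.03,0.15],[0.003,0.03,0.3],[-0.02,-0.2,0.3],[-0.05,-0.4,0.3],[-0.08,-0.6,0.3],[-0.1,-0.8,0.3],[-0.1,-0.8,0.3]],"dr":[[0,0,0],[0,0,0],[0,0,0],[0,0,0],[0,0,0],[0,0,0],[0,0,0],[0,0,0]],"jaw":[1,1,1,1,1,1,1,1]}'
python3 -m inch '{"slide":[[-0.02,-0.15,0],[-0.04,-0.266,0],[-0.04,-0.266,0],[-0.04,-0.266,-0.15],[-0.04,-0.266,-0.3],[-0.04,-0.266,-0.3],[-0.04,-0.266,-0.3]],"dr":[[0,0,0],[0,0,0],[0,0,0],[0,0,0],[0,0,0],[0,0,0],[0,0,0]],"jaw":[1,1,1,1,1,1,1]}'
python3 -m inch '{"slide":[[0.004,0.03,0],[0.008,0.06,0],[0.0095,0.07,0],[0.0095,0.075,0],[0.0095,0.075,0]],"dr":[[0,0,0],[0,0,0],[0,0,0],[0,0,0],[0,0,0]],"jaw":[1,1,1,1,1]}'
```

```text
time_s: 30.2
ee_pos: [0.5099, 0.13, 0.2008]
ee_rot: [0.001, 0.753, 0.658, -0.001]
wrist_force: [-0.9, 0.0, 0.3]
opening: 0.003
grip_force: 0.0
time_s: 31.08
ee_pos: [0.5009, 0.0689, 0.1271]
ee_rot: [0.0, 0.751, 0.66, 0.0]
wrist_force: [-0.5, 0.2, 0.4]
opening: -0.0
grip_force: 0.0
time_s: 31.7
ee_pos: [0.5026, 0.0868, 0.126]
ee_rot: [-0.0, 0.751, 0.66, -0.0]
wrist_force: [0.4, 0.3, -0.3]
opening: 0.001
grip_force: 0.0
```

```bash
python3 -m inch '{"slide":[[0.0005,0.004,0],[0.001,0.008,0],[0.001,0.008,0]],"dr":[[0,0,0],[0,0,0],[0,0,0]],"jaw":[1,1,1]}'
python3 -m inch '{"slide":[[0.0005,0.004,0],[0.001,0.008,0],[0.001,0.008,0]],"dr":[[0,0,0],[0,0,0],[0,0,0]],"jaw":[1,1,1]}'
```

```text
time_s: 32.08
ee_pos: [0.5029, 0.0887, 0.1259]
ee_rot: [-0.0, 0.751, 0.66, -0.0]
wrist_force: [-0.8, -0.9, 1.5]
opening: -0.003
grip_force: 0.7
time_s: 32.45
ee_pos: [0.503, 0.0894, 0.1259]
ee_rot: [0.0, 0.752, 0.66, -0.001]
wrist_force: [-1.4, -10.6, 3.4]
opening: -0.0
grip_force: 4.8
```

```bash
python3 -m inch '{"slide":[[-0.003,-0.03,0],[-0.003,-0.03,0.2],[0,0,0.4],[0.065,0.25,0.616],[0.065,0.486,0.616],[0.065,0.486,0.616],[0.065,0.486,0.616],[0.065,0.486,0.616]],"dr":[[0,0,0],[0,0,0],[0,0,0],[0,0,0],[0,0,0],[0,0,0],[0,0,0],[0,0,0]],"jaw":[1,1,0,-0.4,-0.4,-0.4,-0.4,-0.4]}'
python3 seat.py
```

```text
time_s: 33.45
ee_pos: [0.5195, 0.2106, 0.2794]
ee_rot: [0.0, 0.752, 0.659, -0.001]
wrist_force: [-0.1, -0.6, 0.6]
opening: 0.705
grip_force: 0.0
33.45 [0.5195 0.2106 0.2794] [ 0.     0.752  0.659 -0.001] F [-0.1 -0.6  0.6] op 0.705 g 0.0
top [108.5485776  109.6378434  111.57580258] y [-82.45773042  85.5042316 ] x [-20.59589402  21.00585759]
-70 [108.71742351 109.74938867]
0 [108.57675769 109.60789797]
70 [108.47419728 109.5579538 ]
knob 1 215 ((-0.1834036111831665, 107.8462142944336), 5.915993690490723)
ear 1 1 90.20513386267656
knob -1 159 ((0.3088158667087555, -107.36650085449219), 6.123432159423828)
ear -1 0
```

View pics/seat.png

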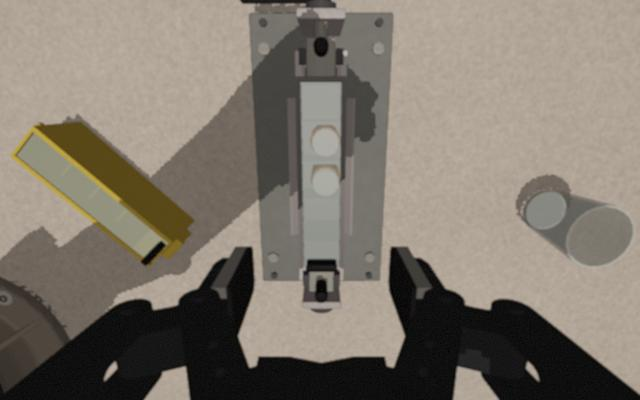

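Both knobs stand at ±107.6 mm, so both bolts are home, at (321,46) and (321,290). The cover is shut. I'll grip the carrier's sides for the tug.

```bash
python3 -m inch '{"slide":[[0,0,-0.2],[0,0,-0.4],[0,0,-0.6],[0,0,-0.744],[0,0,-0.744],[0,0,-0.744],[0,0,-0.744],[0,0,-0.744],[0,0,-0.744],[0,0,-0.744],[0,0,-0.744]],"dr":[[0,0,0],[0,0,0],[0,0,0],[0,0,0],[0,0,0],[0,0,0],[0,0,0],[0,0,0],[0,0,0],[0,0,0],[0,0,0]],"jaw":[-0.4,-0.4,-0.4,-0.4,-0.4,1,1,1,1,1,1]}' 70
python3 -m inch '{"slide":[[0,0,0.004],[0,0,0.006],[0,0,0.006],[0,0,0.006]],"dr":[[0,0,0],[0,0,0],[0,0,0],[0,0,0]],"jaw":[1,1,1,1]}'
```

```text
time_s: 34.88
ee_pos: [0.5203, 0.2122, 0.0956]
ee_rot: [0.001, 0.751, 0.66, 0.001]
wrist_force: [-1.8, -2.9, 9.8]
opening: 0.478
grip_force: 72.7
time_s: 35.38
ee_pos: [0.5194, 0.2122, 0.0956]
ee_rot: [-0.0, 0.751, 0.66, -0.0]
wrist_force: [-1.6, -1.5, 2.3]
opening: 0.483
grip_force: 71.7
```

```bash
python3 -m inch '{"slide":[[0,0,0.003],[0,0,0.006],[0,0,0.006],[0,0,0.006]],"dr":[[0,0,0],[0,0,0],[0,0,0],[0,0,0]],"jaw":[1,1,1,1]}'
```

```text
time_s: 35.88
ee_pos: [0.5194, 0.2122, 0.0969]
ee_rot: [-0.0, 0.751, 0.66, -0.0]
wrist_force: [-0.5, 0.2, -4.5]
opening: 0.481
grip_force: 71.1
```

```bash
python3 -m inch '{"slide":[[0,0,0.003],[0,0,0.004],[0,0,0.004]],"dr":[[0,0,0],[0,0,0],[0,0,0]],"jaw":[1,1,1]}'
```

```text
time_s: 36.25
ee_pos: [0.5193, 0.2122, 0.0973]
ee_rot: [-0.0, 0.751, 0.66, -0.0]
wrist_force: [5.1, 3.3, -19.3]
opening: 0.479
grip_force: 73.3
```

```bash
python3 -m inch '{"slide":[[0,0,-0.0006],[0,0,-0.0006],[0,0,-0.0006],[0,0,-0.0006],[0,0,-0.0006]],"dr":[[0,0,0],[0,0,0],[0,0,0],[0,0,0],[0,0,0]],"jaw":[1,1,1,1,1]}'
```

```text
time_s: 36.88
ee_pos: [0.5194, 0.2122, 0.0974]
ee_rot: [-0.0, 0.751, 0.66, -0.0]
wrist_force: [4.6, 3.3, -22.8]
opening: 0.481
grip_force: 73.6
```

```bash
python3 -m inch '{"slide":[[0,0,-0.0012],[0,0,-0.0012],[0,0,-0.0012],[0,0,-0.0012]],"dr":[[0,0,0],[0,0,0],[0,0,0],[0,0,0]],"jaw":[1,1,1,1]}'
```

```text
time_s: 37.38
ee_pos: [0.5193, 0.2122, 0.0974]
ee_rot: [-0.0, 0.751, 0.66, -0.0]
wrist_force: [4.0, 2.9, -21.9]
opening: 0.481
grip_force: 73.5
```

```bash
python3 -m inch '{"slide":[[0,0,-0.0012],[0,0,-0.0012],[0,0,-0.0012],[0,0,-0.0012]],"dr":[[0,0,0],[0,0,0],[0,0,0],[0,0,0]],"jaw":[1,1,1,1]}'
```

```text
time_s: 37.88
ee_pos: [0.5194, 0.2122, 0.0973]
ee_rot: [-0.0, 0.751, 0.66, -0.0]
wrist_force: [2.9, 1.2, -16.5]
opening: 0.485
grip_force: 73.9
```

The tug is holding at 16.5 N with only about 1.5 mm of give. I'll hold it briefly, lower the carrier back, release and rise, then check the bolts.

```bash
python3 -m inch '{"slide":[[0,0,0],[0,0,0],[0,0,0]],"dr":[[0,0,0],[0,0,0],[0,0,0]],"jaw":[1,1,1]}'
python3 -m inch '{"slide":[[0,0,-0.003],[0,0,-0.006],[0,0,-0.006],[0,0,-0.006],[0,0,-0.006],[0,0,-0.006],[0,0,0.2],[0,0,0.4],[0,0,0.6],[0,0,0.73],[0,0,0.73],[0,0,0.73]],"dr":[[0,0,0],[0,0,0],[0,0,0],[0,0,0],[0,0,0],[0,0,0],[0,0,0],[0,0,0],[0,0,0],[0,0,0],[0,0,0],[0,0,0]],"jaw":[1,1,1,-0.4,-0.4,-0.4,-0.4,-0.4,-0.4,-0.4,-0.4,-0.4]}'
python3 seat.py
python3 - <<'E'
from h import *
p=camera_params("top"); im,D=capture("top"); X=cloud(p,D)*1000
th=np.radians(-7.5); c=np.array([519.2,212.6]); d=X[...,:2]-c; xs=d[...,0]*np.cos(th)+d[...,1]*np.sin(th); ys=-d[...,0]*np.sin(th)+d[...,1]*np.cos(th); z=X[...,2]
m=(im.max(2)<60)&(z>60)&(z<100)&(ys>150)&(ys<210)&(abs(xs)<90); print("crank",m.sum(),cv2.minAreaRect(np.stack([xs[m],ys[m]],1).astype(np.float32)),np.percentile(z[m],[50,95]),X[m].mean(0))
E
```

```text
time_s: 38.25
ee_pos: [0.5194, 0.2122, 0.0973]
ee_rot: [-0.0, 0.751, 0.66, -0.0]
wrist_force: [1.3, 0.3, -14.6]
opening: 0.481
grip_force: 73.9
time_s: 39.75
ee_pos: [0.5192, 0.212, 0.2792]
ee_rot: [-0.0, 0.751, 0.66, -0.0]
wrist_force: [0.8, 0.1, -0.1]
opening: 0.701
grip_force: 0.0
39.75 [0.5192 0.212  0.2792] [-0.     0.751  0.66  -0.   ] F [ 0.8  0.1 -0.1] op 0.701 g 0.0
top [108.58255441 109.64413284 111.5738643 ] y [-82.98762962  83.90487628] x [-18.63764277  22.95863575]
-70 [108.67601714 109.81304045]
0 [108.6138825 109.5951144]
70 [108.46655172 109.53713333]
knob 1 221 ((-0.1733664721250534, 107.95069122314453), 6.028417110443115)
ear 1 57 90.06748471902384
knob -1 159 ((0.4365364909172058, -107.54857635498047), 5.960123538970947)
ear -1 0 Traceback (most recent call last):
  File "<stdin>", line 4, in <module>
    return _quantile_unchecked(
        a, q, axis, out, overwrite_input, method, keepdims, weights)
    return _ureduce(a,
                    func=_quantile_ureduce_func,
    ...<5 lines>...
                    overwrite_input=overwrite_input,
                    method=method)
    r = func(a, **kwargs)
    result = _quantile(arr,
                       quantiles=q,
    ...<2 lines>...
                       out=out,
                       weights=wgt)
    slices_having_nans = np.isnan(arr[-1, ...])
                                  ~~~^^^^^^^^^
IndexError: index -1 is out of bounds for axis 0 with size 0
```

```bash
python3 -m inch '{"slide":[[-0.07,0.25,0],[-0.145,0.5,-0.1],[-0.145,0.744,-0.24],[-0.145,0.744,-0.24],[-0.145,0.744,-0.24],[-0.145,0.744,-0.24]],"dr":[[0,0,0],[0,0,0],[0,0,0],[0,0,0],[0,0,0],[0,0,0]],"jaw":[-0.1,-0.1,-0.1,-0.1,-0.1,-0.1]}'
python3 - <<'E'
from h import *
st(); p=camera_params("wrist"); im,D=capture("wrist"); cv2.imwrite("pics/cr.png",im); X=cloud(p,D)*1000
th=np.radians(-7.5); c=np.array([519.2,212.6]); d=X[...,:2]-c; xs=d[...,0]*np.cos(th)+d[...,1]*np.sin(th); ys=-d[...,0]*np.sin(th)+d[...,1]*np.cos(th); z=X[...,2]
m=(im.max(2)<70)&(z>75)&(z<95)&(ys>145)&(ys<215)&(xs<-40)&(xs>-90); print("crank",m.sum(),cv2.minAreaRect(np.stack([xs[m],ys[m]],1).astype(np.float32)),np.percentile(z[m],[5,50,95]) if m.any() else "")
E
```

```text
time_s: 40.6
ee_pos: [0.484, 0.3969, 0.22]
ee_rot: [0.0, 0.752, 0.659, -0.0]
wrist_force: [-0.1, 0.4, 0.1]
opening: 0.549
grip_force: 0.0
40.6 [0.484  0.3969 0.22  ] [ 0.     0.752  0.659 -0.   ] F [-0.1  0.4  0.1] op 0.549 g 0.0
crank 1472 ((-54.70371627807617, 175.40115356445312), (29.050085067749023, 53.41733169555664), 0.2923281788825989) [79.79153431 86.03935072 88.40260568]
```

View pics/cr.png

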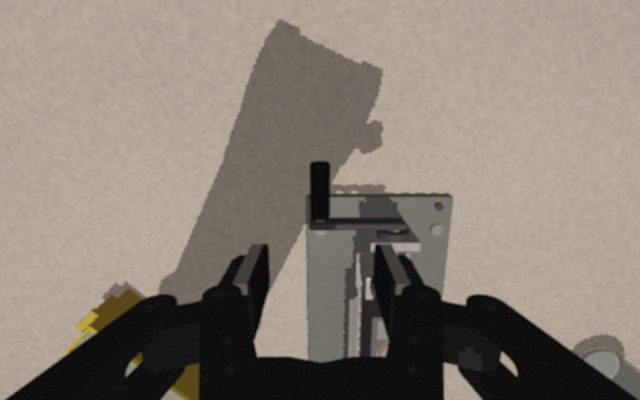

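The crank sleeve lies at (320,190), midway between the jaws as computed. I'll descend and pinch it.

```bash
python3 -m inch '{"slide":[[-0.002,0.002,-0.2],[-0.002,0.002,-0.4],[-0.002,0.002,-0.56],[-0.002,0.002,-0.56],[-0.002,0.002,-0.56],[-0.002,0.002,-0.56],[-0.002,0.002,-0.56],[-0.002,0.002,-0.56],[-0.002,0.002,-0.56],[-0.002,0.002,-0.56]],"dr":[[0,0,0],[0,0,0],[0,0,0],[0,0,0],[0,0,0],[0,0,0],[0,0,0],[0,0,0],[0,0,0],[0,0,0]],"jaw":[-0.1,-0.1,-0.1,-0.1,1,1,1,1,1,1]}' 50
```

```text
time_s: 41.9
ee_pos: [0.4832, 0.3993, 0.0821]
ee_rot: [0.0, 0.751, 0.66, 0.001]
wrist_force: [-3.5, -1.6, 8.1]
opening: 0.17
grip_force: 48.6
```

```bash
python3 -m inch '{"slide":[[0.002,0,0.031],[0.008,-0.001,0.062],[0.018,-0.002,0.092],[0.032,-0.004,0.12],[0.049,-0.007,0.146],[0.07,-0.009,0.17],[0.093,-0.012,0.19],[0.119,-0.016,0.208],[0.147,-0.019,0.222],[0.176,-0.023,0.232],[0.207,-0.027,0.238],[0.238,-0.031,0.24]],"dr":[[0,0,0],[0,0,0],[0,0,0],[0,0,0],[0,0,0],[0,0,0],[0,0,0],[0,0,0],[0,0,0],[0,0,0],[0,0,0],[0,0,0]],"jaw":[1,1,1,1,1,1,1,1,1,1,1,1]}'
```

```text
time_s: 43.4
ee_pos: [0.542, 0.3917, 0.142]
ee_rot: [-0.0, 0.751, 0.66, 0.0]
wrist_force: [-7.9, -1.0, 13.2]
opening: 0.165
grip_force: 51.1
```

```bash
python3 -m inch '{"slide":[[0.031,-0.004,-0.002],[0.062,-0.008,-0.008],[0.091,-0.012,-0.018],[0.119,-0.016,-0.032],[0.145,-0.019,-0.05],[0.168,-0.022,-0.07],[0.189,-0.025,-0.094],[0.206,-0.027,-0.12],[0.22,-0.029,-0.148],[0.23,-0.03,-0.178],[0.236,-0.031,-0.209],[0.238,-0.031,-0.24]],"dr":[[0,0,0],[0,0,0],[0,0,0],[0,0,0],[0,0,0],[0,0,0],[0,0,0],[0,0,0],[0,0,0],[0,0,0],[0,0,0],[0,0,0]],"jaw":[1,1,1,1,1,1,1,1,1,1,1,1]}'
python3 -m inch '{"slide":[[0,0,-0.003],[0,0,-0.006],[0,0,-0.006]],"dr":[[0,0,0],[0,0,0],[0,0,0]],"jaw":[1,1,1]}'
```

```text
time_s: 44.9
ee_pos: [0.6023, 0.3838, 0.0813]
ee_rot: [-0.0, 0.751, 0.66, 0.001]
wrist_force: [-10.4, -5.2, 58.6]
opening: 0.168
grip_force: 56.9
time_s: 45.28
ee_pos: [0.6024, 0.3838, 0.0818]
ee_rot: [0.0, 0.751, 0.66, 0.001]
wrist_force: [-9.8, -5.0, 29.2]
opening: 0.17
grip_force: 52.7
```

The handle has come up against the far stop. I'll ease off, open, rise clear and look.

```bash
python3 -m inch '{"slide":[[0,0,0.003],[0,0,0.003],[0,0,0.003],[0,0,0.003],[0,0,0.003],[0,0,0.2],[0,0,0.4],[0,0,0.6],[0,0,0.8],[0,-0.3,0.8],[-0.1,-0.6,0.8],[-0.1,-0.6,0.8]],"dr":[[0,0,0],[0,0,0],[0,0,0],[0,0,0],[0,0,0],[0,0,0],[0,0,0],[0,0,0],[0,0,0],[0,0,0],[0,0,0],[0,0,0]],"jaw":[1,-0.1,-0.1,-0.1,-0.1,-0.1,-0.1,-0.1,-0.1,-0.1,-0.1,-0.1]}'
python3 - <<'E'
from h import *
st(); p=camera_params("wrist"); im,D=capture("wrist"); cv2.imwrite("pics/end_w.png",im); X=cloud(p,D)*1000
s,_=capture("scene"); cv2.imwrite("pics/end_s.png",cv2.resize(s[140:290,300:500],(800,600),interpolation=2))
th=np.radians(-7.5); c=np.array([519.2,212.6]); d=X[...,:2]-c; xs=d[...,0]*np.cos(th)+d[...,1]*np.sin(th); ys=-d[...,0]*np.sin(th)+d[...,1]*np.cos(th); z=X[...,2]
for x in(-18,0,18): q=(abs(xs-x)<4)&(abs(ys)<60); print("underside",x,q.sum(),np.median(z[q]) if q.any() else "")
m=(im.max(2)<70)&(z>75)&(z<95)&(ys>160)&(ys<205)&(xs>40)&(xs<90); print("crank",m.sum(),np.percentile(z[m],95) if m.any() else "")
E
```

```text
time_s: 46.78
ee_pos: [0.5764, 0.2295, 0.2783]
ee_rot: [0.001, 0.752, 0.659, -0.0]
wrist_force: [0.5, 0.5, 0.3]
opening: 0.553
grip_force: 0.0
46.77 [0.5764 0.2295 0.2783] [ 0.001  0.752  0.659 -0.   ] F [0.5 0.5 0.3] op 0.553 g 0.0
underside -18 1035 119.36770367847417
underside 0 5089 327.1557089395384
underside 18 2663 279.110812387235
crank 296 88.00718810325324
```

View pics/end_s.png

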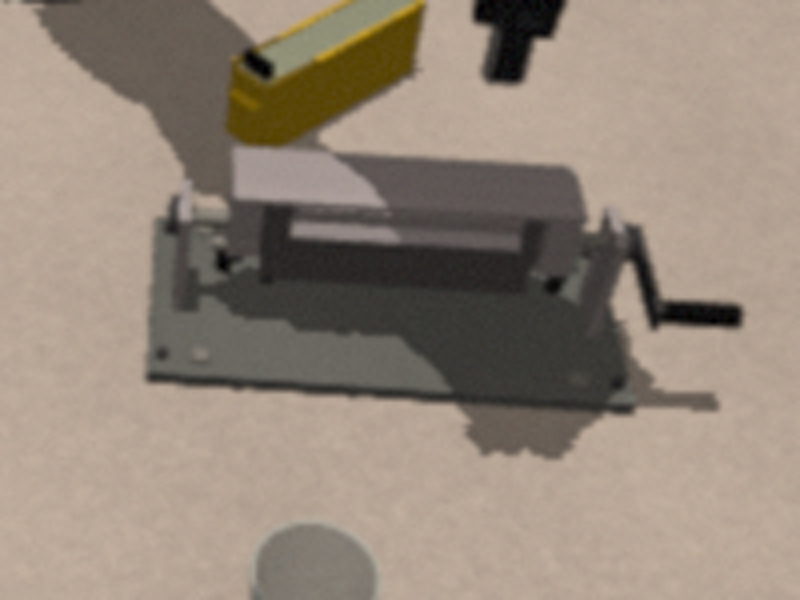

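The carrier hangs upside down, still in the cradle. The knobs are in line at (225,260) and (553,285), and the crank is level on the far side at (700,315), its top at 88 mm as expected for the stop. The arm is clear, so I'm handing in.

```bash
python3 -c "
from station import robot
print(robot.sign_off())"
```

```text
the job is handed in; nothing more can be done
None
```

The job is handed in at about 47 s: both vials are cap-up in the carrier, the cover is shut, both bolts are home, and the carrier is upside down at the far stop; the tug came before the turn and held, but peaked at 22.8 N (over the 12–20 N asked) before settling at about 16 N, and I did not measure the bolts and cover again after the turn.

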